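# Unlatch and open the wide test-lead case

## Robot

A 6-joint arm with a two-finger parallel gripper is mounted at the origin on a cart in front of the work surface, level with it; the furniture and walls round the work are solid. World frame = base frame: x ahead of the robot, y to its left, z up, the work surface at z = 0. Lengths are in m, angles in rad, forces in N, time in s.
With the tool pointing down it reaches from about 0.3 to 0.775 m from the base axis. Payload 14.6 kg.
Tool frame: the origin (TCP) lies where the fingers leave the gripper's body, on its centre line; the fingertips stand ahead of it and the grasp point (between the pads) lies 78 mm ahead of it (r.nose_length is the z of the fingertips in the tool frame, in m); z points along the fingers, y is the line along which they close (so a half turn about z gives the same grasp; the last joint's range is limited). The gripper opens to 94 mm and grips with 3 to 60 N. Pads are 16 mm wide; open, the fingers measure 119 mm over their backs; the gripper's body (75 mm by 177 mm) begins 78 mm behind the grasp point.
Start: joints at [-1.287, 0.3, 1.521, -0, 1.321, -0.067], TCP at [0.189, -0.516, 0.303] pointing down, gripper open.
Joint ranges: [-3.03, 3.03], [-0.79, 2.21], [0.23, 2.52], [-1.04, 4.18], [0, 3.07], [-2.55, 2.55]. Speed limits (rad/s): [2.22, 2.22, 2.57, 3.14, 3.14, 3.14].

## Interface

Orientations are given as a 3x3 rotation matrix whose columns are the frame's x, y, z axes.
In Python, from cell import r gives the robot as it stands.
- The arm moves only by the tool move_arm, never from a script. Its argument "plan" is one flat list of numbers, 5 for each row, row after row: the shift along the tool's x, y, z each as a share of 0.15 m, from -1 to 1, then the turn about the tool's z as a share of pi/4 rad, from -1 to 1, then the opening, from -1 (shut) to 1 (fully open). A call has 1 to 8 rows; each row is the pose to reach, as a shift and turn from the pose commanded when the call began, along the tool's axes at that moment; what a row does not reach only later rows make up. A row lasts 1/12 s, in which the tool goes at most 41.7 mm and 7.16 degrees, less where a joint would pass 70% of its speed; a pose out of reach is approached as far as the arm can. A call with a number of a shift or a turn outside -1 to 1 is refused whole. A call with a gripper value outside its range is refused whole. The fingers move at their own pace and stop on an object; the grip force is fixed at half the most. Time passes only in rows, so rows that repeat a pose let the fingers close. It gives the time, the measured TCP pose, the force, the opening and the grip force at its end, in the units of the state.
- r.observe(): the state, without advancing time (a new reading comes with each control period).
- r.get_image(name): name is "scene" or "top" or "wrist"; returns a dict with "frame" (480x640x3 uint8, blue, green, red), "camera_matrix" (3x3 intrinsics, pixels), "cam_to_world" (4x4, takes a point from camera to world coordinates). Camera axes: x right, y down, z forward; pixel columns grow to the right and rows downward; lengths in m; the calibration is good to about 2 mm. The wrist camera is an equidistant fisheye: a pixel r from the principal point sees the ray r / f radians off the axis. A picture is of the moment at which its call begins. There is no depth.
- r.job_done(): hands the job in; it is judged then, once.
The state is a dict: "clock": time; "q": joint angles; "joint_vel": joint speeds; "tau": joint torques, N m; "eef_pos": TCP position; "eef_rot": TCP orientation; "wrist_force": force on the tool from outside, world axes, zero at the start; "moment": the same for the moment, N m; "gripper_width": finger opening in m; "gripper_force": force on a finger pad.
Only numpy, scipy, OpenCV 4.12 (cv2) and the standard library are available. Lean on these libraries where they do the work, as an engineer would, in place of code of your own. Each camera call takes 0.05 s, during which the arm holds its last target. There are 200 camera calls.

## Task

Two grey latched cases stand on the bench. On the wider one, swing the latch lever sideways until it is well clear of the lid, then lift the lid by its front handle until it stands nearly upright and stays there. Leave the smaller case latched and shut, and let go at the end.

Things in the scene. Friction and masses are not known exactly. Their poses are not given: they have to be found in the camera images.
- wide_case: Wider of two grey latched cases, fixed: 110 mm deep (x) by 180 mm wide (y), lid top 87 mm high, on four 20 mm feet; the other is alike but 110 mm wide. Origin: centre of its underside, on the bench; x from its front (handle, latch) to its back (hinge), y left, z up. Latch pin: upright axis at (-73, -70) mm in its x, y. Lid hinge: line along y at x = +55, z = 75 mm.
- wide_case_knob (a point): Centre of the knob on the wide case's latch lever: black upright cylinder 18 mm in diameter, from 94 to 120 mm above the bench (this point at 107 mm), 60 mm from the latch pin. The lever under it is a flat steel bar, 14 mm wide, 6 mm thick, its underside 89 mm above the bench, 2 mm over the lid.
- wide_case_handle (a point): Centre of the wide case's lid handle: black round bar 12 mm thick, 36 mm long along the case's y, in front of the lid on a 20 mm wide, 6 mm thick web; nothing beneath it. Shut: at (-90, 10, 81) mm in the case's frame. It moves on an arc of 145 mm radius about the lid hinge.
- wide_case_latch (a joint): Latch lever of the wide case (rad). 0: it points from its pin to the case's back (+x), over the lid, holding it down. It grows as the knob swings clockwise seen from above, out to the case's right (-y): knob at pin + 60 mm x (cos q, -sin q). From 1.42 it is clear of the lid; stop at 2.0. Light friction (about 1 N at the knob); stays where left.
- wide_case_lid (a joint): Lid of the wide case (rad). 0 shut, 1.57 upright, stop at 1.75. Stiff hinge (about 2 N at the handle): the lid stays where it is left. It cannot lift while the lever lies over it.
- small_case_latch (a joint): Latch lever of the smaller case (rad), same sense; to be left near 0.
- small_case_lid (a joint): Lid of the smaller case (rad), to stay at 0.

How it is judged:
On the way, in this order (a step that is already met when the one before it is completed fails the run):
1. the wide case's lever is swung clear of its lid while the lid is still shut (value of joint wide_case_latch above 1.42 rad and value of joint wide_case_lid below 0.1 rad), for 0.2 s.
2. the wide case's lid is lifted nearly upright (value of joint wide_case_lid above 1.2 rad), for 0.2 s.
At the end, for the whole second after the job is handed in: The wide case's lever stands clear of the lid (1.42 rad or more), its lid stands open at 1.2 rad (69 degrees) or more, and the smaller case is still latched (lever below 0.6 rad) and shut (lid below 0.1 rad) (value of joint wide_case_latch above 1.42 rad and value of joint wide_case_lid above 1.2 rad and value of joint small_case_lid below 0.1 rad and value of joint small_case_latch below 0.6 rad); the robot touches nothing.
It fails at once if the smaller case is unlatched or opened (value of joint small_case_latch above 0.6 rad or value of joint small_case_lid above 0.1 rad).
It also fails if it takes over 48 s, if anything falls off the work surface, if the arm or the gripper's body presses on something with over 40 N, if the wrist force passes 120 N, or if a joint passes its speed limit or range.

## Working session

There is one attempt and no reset: what is moved stays moved. The work goes in short steps, Python scripts to look and compute and a tool call to move; the robot and the scene stay as the last step left them, time stands still between calls to the robot, and variables do not carry over. Pictures are saved under pics/ and viewed, at most 10 in all, crops included, and the job is handed in when it is done.

Besides the shell and the picture viewer there is one more tool, called after "Emit:" in YAML: its name, and indented under it one key for each argument. move_arm: Moves the arm, as the interface text tells. Shift numbers are shares of 0.15 m and turn numbers shares of pi/4 rad, none past 1 either way. Its arguments: {"type":"object","properties":{"plan":{"type":"array","items":{"type":"number"}}},"required":["plan"]}

```bash
mkdir -p pics
python3 - <<'E'
from cell import r
import cv2,numpy as np
o=r.observe();print(o['clock'],o['eef_pos'],np.round(o['eef_rot'],3).tolist(),r.nose_length,o['wrist_force'])
for n in ("top","scene"):
    i=r.get_image(n);cv2.imwrite(f'pics/{n}0.png',i['frame']);np.savez(f'{n}0.npz',**i)
E
```

```text
0.0 [ 0.18895954 -0.51635123  0.30207003] [[0.939, 0.344, -0.0], [0.344, -0.939, 0.001], [0.0, -0.001, -1.0]] 0.0972 [-1.07016762  0.53779323 -0.34331853]
```

View pics/top0.png

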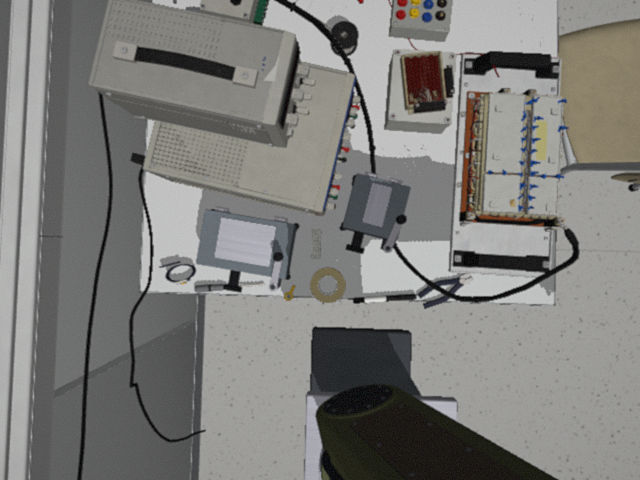

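View pics/scene0.png

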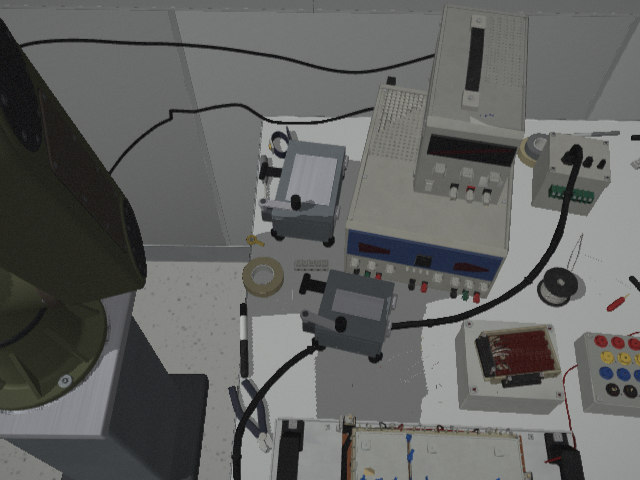

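The top view shows the wide case on the left (knob near (278,257), handle near (235,280)). The small case is to its right (knob near (401,219)). In the scene view, the wide case's knob is near (296,202) and its handle near (268,170).

Run:
```python
import cv2,numpy as np
a=cv2.imread('pics/top0.png')[195:300,180:320];b=cv2.imread('pics/scene0.png')[120:250,245:355]
a=cv2.resize(a,(800,600));b=cv2.resize(b,(508,600),interpolation=cv2.INTER_CUBIC)
a=cv2.resize(a,(290*800//800,218)) if 0 else a
cv2.imwrite('pics/c1.png',a)
for n in('top','scene'):
    d=np.load(n+'0.npz');g=cv2.cvtColor(d['frame'],cv2.COLOR_BGR2GRAY)
    x0,y0,x1,y1=(180,195,320,300) if n=='top' else (245,120,355,250)
    m=(g[y0:y1,x0:x1]<45).astype('uint8')
    k,l,s,c=cv2.connectedComponentsWithStats(m)
    for t,cc in zip(s[1:],c[1:]):
        if t[4]>15: print(n,t+[x0,y0,0,0,0],cc+[x0,y0])
    print(d['camera_matrix'].round(1).tolist(),d['cam_to_world'].round(3).tolist())
```

```text
top [289 224  10  41  57] [292.68421053 240.40350877]
top [274 252   9   9  59] [277.6779661  256.01694915]
top [287 266   3  13  21] [287.9047619  273.52380952]
top [224 271  17  20 194] [233.04123711 281.82989691]
[[444.9, 0.0, 317.4], [0.0, 444.9, 230.4], [0.0, 0.0, 1.0]] [[0.029, -0.999, 0.034, 0.465], [-0.999, -0.028, 0.035, 0.113], [-0.034, -0.035, -0.999, 0.957], [0.0, 0.0, 0.0, 1.0]]
scene [266 120  66   4 134] [297.54477612 121.8880597 ]
scene [272 132  16  11  78] [278.70512821 135.79487179]
scene [274 148  12  10  56] [279.76785714 153.60714286]
scene [259 162  23  18 227] [268.94713656 171.03524229]
scene [291 195  10  16 130] [295.35384615 202.20769231]
scene [271 229  14  12  75] [276.52       235.18666667]
scene [348 232   7  18 105] [351.17142857 241.27619048]
scene [323 235  11  12  74] [328.98648649 241.81081081]
[[594.7, 0.0, 328.4], [0.0, 594.7, 242.2], [0.0, 0.0, 1.0]] [[1.0, 0.012, 0.006, 0.496], [0.007, -0.844, 0.536, -0.405], [0.012, -0.536, -0.844, 0.949], [0.0, 0.0, 0.0, 1.0]]
```

View pics/c1.png

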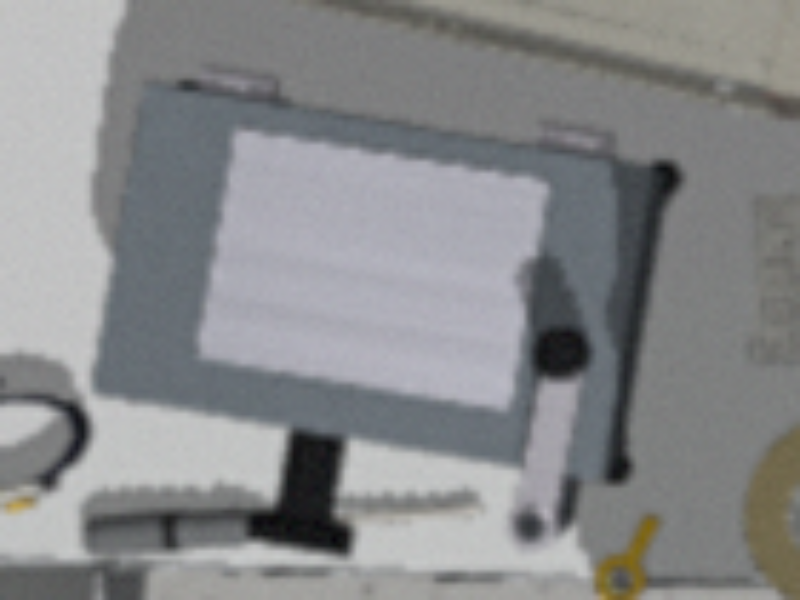

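The crop shows the knob at (558,350), the pin at (530,525), the handle bar at (300,533), and the lid's front-left corner at (95,392) and back-left corner at (145,85). The lever lies over the lid.

```bash
cat > h.py <<'E'
import numpy as np
def ray(d,u,v):
    K=d['camera_matrix'];T=d['cam_to_world']
    return T[:3,3],T[:3,:3]@np.linalg.solve(K,[u,v,1])
def plane(d,u,v,z):
    o,w=ray(d,u,v);return o+w*(z-o[2])/w[2]
E
python3 - <<'E'
from h import *
t=np.load('top0.npz');s=np.load('scene0.npz')
P=lambda x,y,z:plane(t,180+x/5.714,195+y/5.714,z)
k=P(558,347,.118);pin=P(530,525,.094);h=P(300,533,.084)
fl,bl=P(95,392,.087),P(145,85,.087)
print('knob',k,'pin',pin,'h',h,fl,bl,np.linalg.norm(k-pin)) 
print('scene knob',plane(s,295.4,199.5,.115),'handle',plane(s,264,170,.084))
print('yaw lever',np.arctan2(*(k-pin)[1::-1]),'side',np.arctan2(*(bl-fl)[1::-1]),np.linalg.norm(bl-fl))
# yaw from pin->handle vector in case frame (-17,80)
v=(h-pin)[:2];print('yaw',np.arctan2(v[1],v[0])-np.arctan2(80,-17),np.linalg.norm(v))
# small case
print('small knob',plane(t,401,218.5,.118))
E
```

```text
knob [0.44393227 0.21586505 0.118     ] pin [0.38269908 0.22640859 0.094     ] h [0.37644172 0.30715492 0.084     ] [0.42287458 0.37940075 0.087     ] [0.52940702 0.36601744 0.087     ] 0.06660833388653314
scene knob [0.443746   0.21234851 0.115     ] handle [0.38079879 0.30256819 0.084     ]
yaw lever -0.1705146307173882 side -0.12497195964271537 0.10736979986647205
yaw -0.13204592536911508 0.08098842492370234
small knob [ 0.52064055 -0.01429528  0.118     ]
```

Emit:
move_arm:
  plan: [0.82,-1,0,0,1,0.82,-1,0,0,1,0.82,-1,0,0,1,0.82,-1,0,0,1,0.82,-1,0,0,1,0.82,-1,0,0,1]

```text
clock: 0.6
eef_pos: [0.2539, -0.3299, 0.3028]
eef_rot: [[0.938, 0.346, 0.0], [0.346, -0.938, 0.0], [0.0, -0.0, -1.0]]
wrist_force: [0.3, -0.2, 0.7]
gripper_width: 0.094
gripper_force: 0.0
```

Emit:
move_arm:
  plan: [0.82,-1,0,0,1,0.82,-1,0,0,1,0.82,-1,0,0,1,0.82,-1,0,0,1,0.82,-1,0,0,1,0.82,-1,0,0,1]

```text
clock: 1.1
eef_pos: [0.3178, -0.1473, 0.3028]
eef_rot: [[0.938, 0.347, 0.0], [0.347, -0.938, 0.0], [0.001, -0.0, -1.0]]
wrist_force: [-0.3, -0.9, -0.6]
gripper_width: 0.0937
gripper_force: 0.0
```

Emit:
move_arm:
  plan: [0.82,-1,0,0,1,0.82,-1,0,0,1,0.82,-1,0,0,1,0.82,-1,0,0,1,0.82,-1,0,0,1,0.82,-1,0,0,1]

```text
clock: 1.6
eef_pos: [0.382, 0.0356, 0.3025]
eef_rot: [[0.938, 0.347, -0.0], [0.347, -0.938, 0.0], [-0.0, -0.001, -1.0]]
wrist_force: [0.7, 0.3, -0.2]
gripper_width: 0.094
gripper_force: 0.0
```

Emit:
move_arm:
  plan: [0.8,-0.98,0.2,0.61,1,0.8,-0.98,0.2,0.61,1,0.8,-0.98,0.2,0.61,1,0.8,-0.98,0.2,0.61,1,0.8,-0.98,0.2,0.61,1,0.8,-0.98,0.2,0.61,1,0.8,-0.98,0.2,0.61,1,0.8,-0.98,0.2,0.61,1]

```text
clock: 2.27
eef_pos: [0.4433, 0.211, 0.2723]
eef_rot: [[0.992, -0.127, -0.001], [-0.127, -0.992, -0.001], [-0.001, 0.001, -1.0]]
wrist_force: [0.4, -0.3, -0.2]
gripper_width: 0.0937
gripper_force: 0.0
```

Run:
```python
from cell import r
import cv2,numpy as np
o=r.observe();print(o['eef_pos'],o['q'].round(2) if hasattr(o['q'],'round') else o['q'])
i=r.get_image('wrist');cv2.imwrite('pics/w1.png',i['frame']);np.savez('w1.npz',**i)
print(i['camera_matrix'],i['cam_to_world'].round(3))
```

```text
[0.44330912 0.21101866 0.2722516 ] [ 0.37  0.2   1.72 -0.    1.22  2.07]
[[371.64829954   0.         321.02869311]
 [  0.         371.64829954 244.29817146]
 [  0.           0.           1.        ]] [[-0.128 -0.954 -0.272  0.522]
 [-0.992  0.123  0.034  0.201]
 [ 0.001  0.274 -0.962  0.354]
 [ 0.     0.     0.     1.   ]]
```

View pics/w1.png

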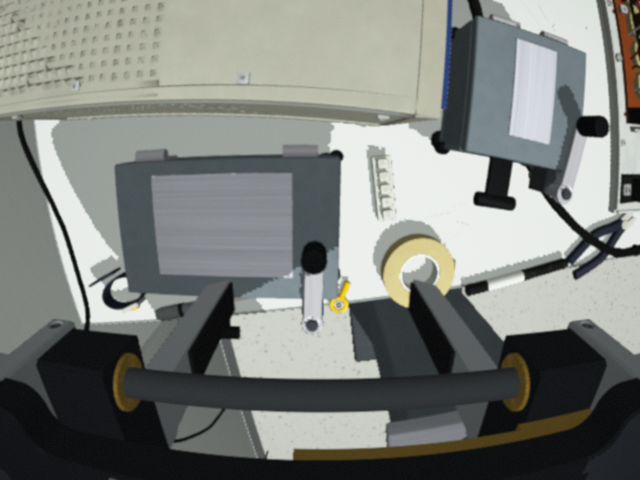

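The wrist view shows the knob top near (316,250), pin (311,324), and handle end near (234,332). The handle is partly hidden by the finger.

```bash
cat >> h.py <<'E'
def fish(d,u,v,z):
    K=d['camera_matrix'];T=d['cam_to_world'];a=np.array([u-K[0,2],v-K[1,2]])/K[0,0];t=np.linalg.norm(a)
    w=T[:3,:3]@np.r_[a/t*np.sin(t),np.cos(t)];o=T[:3,3];return o+w*(z-o[2])/w[2]
E
python3 - <<'E'
from h import *
d=np.load('w1.npz')
k=fish(d,315.5,251,.12);p=fish(d,311.5,324.5,.095);print(k,p,k-p)
print('handle right end',fish(d,240,331,.081), 'lid corner BL,FL,BR',fish(d,117,164,.087),fish(d,129,290,.087),fish(d,340,158,.087))
E
```

```text
[0.45224452 0.21381272 0.12      ] [0.38534478 0.22630114 0.095     ] [ 0.06689975 -0.01248843  0.025     ]
handle right end [0.37827625 0.28895014 0.081     ] lid corner BL,FL,BR [0.53316738 0.36235627 0.087     ] [0.42768281 0.37939493 0.087     ] [0.50864117 0.18921619 0.087     ]
```

Emit:
move_arm:
  plan: [0.01,-0.03,0.25,0,1,0.01,-0.03,0.5,0,1,0.01,-0.03,0.5,0,1,0.01,-0.03,0.5,0,-1,0.01,-0.03,0.5,0,-1,0.01,-0.03,0.5,0,-1,0.01,-0.03,0.5,0,-1,0.01,-0.03,0.5,0,-1]

```text
clock: 2.98
eef_pos: [0.4455, 0.2165, 0.199]
eef_rot: [[0.992, -0.128, 0.002], [-0.128, -0.992, 0.001], [0.002, -0.001, -1.0]]
wrist_force: [0.1, -0.4, -1.3]
gripper_width: 0.064
gripper_force: 0.0
```

Emit:
move_arm:
  plan: [0,0,0,0,-1,0,0,0,0,-1,0,0,0,0,-1,0,0,0,0,-1]

```text
clock: 3.32
eef_pos: [0.4451, 0.2165, 0.1977]
eef_rot: [[0.992, -0.128, 0.0], [-0.128, -0.992, 0.0], [0.0, -0.0, -1.0]]
wrist_force: [-0.4, 0.5, -0.2]
gripper_width: 0.0377
gripper_force: 0.0
```

Emit:
move_arm:
  plan: [0,0,0,0,-1,0,0,0,0,-1,0,0,0,0,-1,0,0,0,0,-1,0,0,0,0,-1]

```text
clock: 3.73
eef_pos: [0.4452, 0.2164, 0.1976]
eef_rot: [[0.992, -0.128, 0.0], [-0.128, -0.992, -0.0], [0.0, 0.0, -1.0]]
wrist_force: [-0.2, -0.4, -0.5]
gripper_width: 0.0172
gripper_force: 30.0
```

Emit:
move_arm:
  plan: [-0.01,0.087,0,0,-1,-0.038,0.17,0,0,-1,-0.084,0.245,0,0,-1,-0.145,0.308,0,0,-1,-0.219,0.356,0,0,-1,-0.301,0.388,0,0,-1,-0.388,0.4,0,0,-1,-0.471,0.394,0,0,-1]

```text
clock: 4.4
eef_pos: [0.3674, 0.1677, 0.1982]
eef_rot: [[0.992, -0.129, 0.003], [-0.129, -0.992, 0.004], [0.002, -0.004, -1.0]]
wrist_force: [10.8, 20.0, -4.4]
gripper_width: 0.0171
gripper_force: 30.0
```

Emit:
move_arm:
  plan: [0,0,0,0,-1,0,0,0,0,-1,0,0,0,0,-1]

```text
clock: 4.65
eef_pos: [0.3679, 0.1677, 0.1982]
eef_rot: [[0.992, -0.128, 0.003], [-0.128, -0.992, 0.003], [0.002, -0.003, -1.0]]
wrist_force: [2.8, 10.7, -1.8]
gripper_width: 0.0169
gripper_force: 30.0
```

Emit:
move_arm:
  plan: [0,0,0,0,1,0,0,0,0,1,0,0,0,0,1,0,0,0,0,1,0,0,0,0,1,0,0,-0.2,0,1,0,0,-0.4,0,1,0,0,-0.4,0,1]

```text
clock: 5.32
eef_pos: [0.3687, 0.1673, 0.2621]
eef_rot: [[0.992, -0.128, 0.006], [-0.128, -0.992, 0.002], [0.006, -0.003, -1.0]]
wrist_force: [0.1, -0.1, -0.1]
gripper_width: 0.0671
gripper_force: 0.0
```

Emit:
move_arm:
  plan: [0,-0.25,0,0,1,-0.05,-0.6,0,0,1,-0.05,-0.92,0,0,1,-0.05,-0.92,0,0,1,-0.05,-0.92,0,0,1,-0.05,-0.92,0,0,1]

```text
clock: 5.82
eef_pos: [0.3774, 0.305, 0.2569]
eef_rot: [[0.992, -0.126, -0.001], [-0.126, -0.992, -0.001], [-0.001, 0.001, -1.0]]
wrist_force: [-0.5, -0.1, -0.6]
gripper_width: 0.0937
gripper_force: 0.0
```

Run:
```python
from cell import r
import cv2,numpy as np
o=r.observe();print(o['eef_pos'],o['q'])
for n in('wrist','top'):
    i=r.get_image(n);np.savez(n[0]+'2.npz',**i)
    f=i['frame']
    cv2.imwrite(f'pics/{n}2.png',f if n=='wrist' else cv2.resize(f[195:300,180:320],(800,600)))
```

```text
[0.37742254 0.30500041 0.2569142 ] [ 6.04226050e-01  2.01642153e-01  1.75537508e+00 -1.59542758e-04
  1.18580336e+00  2.30180662e+00]
```

View pics/wrist2.png

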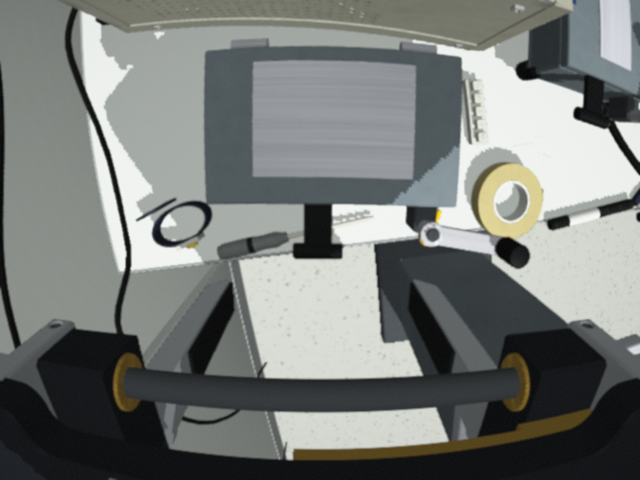

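The lever is now swung out to the right (pin (431,234), knob (513,252)). The handle bar spans columns 294–342 near row 250.

Run:
```python
from h import *
d=np.load('w2.npz')
print('handle',fish(d,318,250,.084),fish(d,294,250,.084),fish(d,342,250,.084))
p=fish(d,431,234,.095);k=fish(d,507,249,.118);v=(k-p)[:2];print(p,k,np.linalg.norm(v),'q',-.13-np.arctan2(v[1],v[0]))
```

```text
handle [0.3806668  0.30700376 0.084     ] [0.38285176 0.32404775 0.084     ] [0.37847213 0.28997723 0.084     ]
[0.38533355 0.22706967 0.095     ] [0.37488094 0.17874926 0.118     ] 0.049438031099560194 q 1.6538326482265386
```

Emit:
move_arm:
  plan: [0.015,-0.015,0,0,0.35,0.015,-0.015,0.1,0,0.35,0.015,-0.015,0.3,0,0.35,0.015,-0.015,0.5,0,0.35,0.015,-0.015,0.65,0,0.35,0.015,-0.015,0.65,0,0.35,0.015,-0.015,0.65,0,-1,0.015,-0.015,0.65,0,-1]

```text
clock: 6.58
eef_pos: [0.3809, 0.3067, 0.1617]
eef_rot: [[0.992, -0.129, 0.002], [-0.129, -0.992, 0.001], [0.001, -0.001, -1.0]]
wrist_force: [0.2, -0.5, 0.7]
gripper_width: 0.0532
gripper_force: 0.0
```

Emit:
move_arm:
  plan: [0,0,0,0,-1,0,0,0,0,-1,0,0,0,0,-1,0,0,0,0,-1,0,0,0,0,-1]

```text
clock: 7.0
eef_pos: [0.3806, 0.307, 0.1611]
eef_rot: [[0.992, -0.128, 0.002], [-0.128, -0.992, 0.001], [0.001, -0.001, -1.0]]
wrist_force: [-0.5, 0.3, 7.0]
gripper_width: 0.0352
gripper_force: 30.0
```

Emit:
move_arm:
  plan: [0.007,0,-0.084,0,-1,0.022,0,-0.168,0,-1,0.043,0,-0.249,0,-1,0.072,0,-0.329,0,-1,0.108,0,-0.405,0,-1,0.15,0,-0.479,0,-1,0.198,0,-0.548,0,-1,0.253,0,-0.613,0,-1]

```text
clock: 7.67
eef_pos: [0.4176, 0.3019, 0.2525]
eef_rot: [[0.992, -0.128, -0.001], [-0.128, -0.992, 0.0], [-0.001, 0.0, -1.0]]
wrist_force: [-1.0, 2.4, -4.0]
gripper_width: 0.0356
gripper_force: 30.0
```

Emit:
move_arm:
  plan: [0.06,0,-0.06,0,-1,0.125,0,-0.114,0,-1,0.194,0,-0.163,0,-1,0.267,0,-0.205,0,-1,0.344,0,-0.241,0,-1,0.423,0,-0.27,0,-1,0.505,0,-0.291,0,-1,0.588,0,-0.306,0,-1]

```text
clock: 8.33
eef_pos: [0.5055, 0.29, 0.2988]
eef_rot: [[0.992, -0.128, -0.001], [-0.128, -0.992, -0.001], [-0.001, 0.001, -1.0]]
wrist_force: [-4.8, -5.3, 3.3]
gripper_width: 0.0351
gripper_force: 30.0
```

Emit:
move_arm:
  plan: [0,0,0,0,-1,0,0,0,0,-1,0,0,0,0,-1]

```text
clock: 8.58
eef_pos: [0.5055, 0.2899, 0.2987]
eef_rot: [[0.992, -0.128, 0.0], [-0.128, -0.992, -0.001], [0.001, 0.001, -1.0]]
wrist_force: [-0.8, -5.1, 7.7]
gripper_width: 0.0353
gripper_force: 30.0
```

Run:
```python
from cell import r
import cv2
i=r.get_image('scene');cv2.imwrite('pics/s3.png',i['frame'][60:300,180:500])
```

```text
(no output)
```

View pics/s3.png

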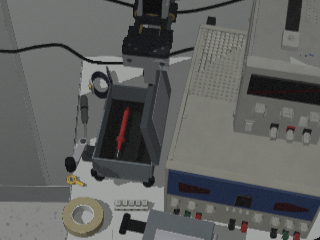

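The lid stands nearly upright and the case is open (crop around (155,115)). The lever sits out to the front right. Next I release and rise.

Emit:
move_arm:
  plan: [0,0,0,0,0.6,0,0,0,0,0.6,0,0,0,0,0.6,0,0,0,0,0.6,0,0,0,0,0.6,0,0,-0.1,0,0.6,0,0,-0.3,0,0.6,0,0,-0.5,0,0.6]

```text
clock: 9.3
eef_pos: [0.5051, 0.2905, 0.3732]
eef_rot: [[0.992, -0.128, -0.002], [-0.128, -0.992, -0.001], [-0.002, 0.001, -1.0]]
wrist_force: [-0.9, 0.5, 1.2]
gripper_width: 0.0752
gripper_force: 0.0
```

Emit:
move_arm:
  plan: [-0.2,0,-0.2,0,0.6,-0.5,0,-0.2,0,0.6,-0.8,0,-0.2,0,0.6,-0.8,0,-0.2,0,0.6,-0.8,0,-0.2,0,0.6]

```text
clock: 9.72
eef_pos: [0.3846, 0.3063, 0.4039]
eef_rot: [[0.992, -0.126, 0.001], [-0.126, -0.992, 0.001], [0.001, -0.001, -1.0]]
wrist_force: [-0.4, -0.4, 0.8]
gripper_width: 0.075
gripper_force: 0.0
```

Run:
```python
from cell import r
import cv2,numpy as np
print(r.observe()['eef_pos'],r.observe()['wrist_force'])
a=r.get_image('scene')['frame'][100:380,220:440];b=r.get_image('top')['frame'][160:440//1,160:460][:280]
cv2.imwrite('pics/s4.png',np.hstack([a,b]))
```

```text
[0.384605   0.30626536 0.40390241] [-0.44474745 -0.42016728  0.78941942]
```

View pics/s4.png

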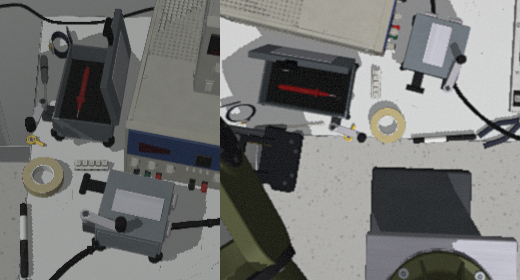

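The lid stands open on its own, the lever is out to the side, the small case is still latched and shut, and the gripper is clear. I'm handing the job in.

```bash
python3 -c "
from cell import r
print(r.job_done())"
```

```text
the job is handed in; nothing more can be done
None
```

I handed the job in at about 10 s on the robot clock, but no verdict came back: the wide case's lever is swung clear (about 1.65 rad by camera), its lid stands nearly upright, the small case looks latched and shut, and the gripper has let go.

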